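Insert the missing case into the packed component row

TASK

The rack holds a packed row of component cases in order of height, with one, two, four and five dots; the three-dot case is missing and stands on the desk (the low one-dot spare near it is not wanted). Slide the two-dot and four-dot cases apart along the rack, without lifting them out or tipping them over, and then set the three-dot case into the gap between them, upright, square in the row, standing on the rack's floor.

Things in the scene. Friction and masses are not known exactly. Their poses are not given: they have to be found in the camera images.
- case3: Grey case, 44 mm wide (its y), 80 deep (x), 50 high, 100 to 210 g, three dots on its labels; on its top's centre a black grip block, 32 (x) by 12 (y), 34 mm high. Origin: centre of underside; label at -x. The missing case: starts upright on the desk before the rack, turned up to 30 degrees. The one-dot spare, 30 mm high, stands 16 to 36 cm beside it, on either side.
- case2: Grey case, 44 mm wide (its y), 80 deep (x), 40 high, 100 to 210 g, two dots on its labels; on its top's centre a black grip block, 32 (x) by 12 (y), 34 mm high. Origin: centre of underside; label at -x. In the rack, left of the gap to be made; the one-dot case (same footprint, 30 high) stands within 2 mm on its left and is pushed along. Grips in the packed row stand 32 mm apart.
- case4: Grey case, 44 mm wide (its y), 80 deep (x), 60 high, 100 to 210 g, four dots on its labels; on its top's centre a black grip block, 32 (x) by 12 (y), 34 mm high. Origin: centre of underside; label at -x. In the rack, right of the gap to be made; the five-dot case (same footprint, 70 high) stands within 2 mm on its right and is pushed along. Grips in the packed row stand 32 mm apart.
- rack: Fixed open aluminium rack, 108 (x) by 314 mm (y, along the row, +y left). Origin: centre of underside. Floor 6 mm up; inside 100 by 304 mm; fences 18, end stops 30 mm over the desk. The packed row of four starts anywhere along it: free room at the two ends is about 125 mm in all, 60 or more at the larger. Held across its 12 mm a grip slides its case surely; held the other way it can slip.

How it is judged:
By the outcome, as a careful person would: the job done as asked, in the order asked, and still so for the second after the job is handed in, with the robot touching nothing.
It also fails if it takes over 45 s, if anything falls off the work surface, if the arm or the gripper's body presses on something with over 40 N, if the wrist force passes 120 N, or if a joint passes its speed limit or range.

ROBOT

A 6-joint arm with a two-finger parallel gripper is mounted at the origin on a cart in front of the work surface, level with it; the furniture and walls round the work are solid. World frame = base frame: x ahead of the robot, y to its left, z up, the work surface at z = 0. Lengths are in mm, angles in rad, forces in N, time in s.
With the tool pointing down it reaches from about 250 to 725 mm from the base axis. Payload 9.7 kg.
Tool frame: the origin (TCP) lies at the very end of the fingers, on their centre line; the grasp point (between the pads) lies 19 mm behind it; z points along the fingers, y is the line along which they close (so a half turn about z gives the same grasp; the last joint's range is limited). The gripper opens to 85 mm and grips with 20 to 120 N. Pads are 22 mm wide; open, the fingers measure 114 mm over their backs; the gripper's body (76 mm by 85 mm) begins 54 mm behind the grasp point. The pads swing forward as they close: fully open they stand 13 mm farther back than shut.
Start: joints at [1.126, 0.087, 0.176, 1.66, 0, 1.571], TCP at [236.65, 496.482, 231.284] pointing down, gripper open.
Joint ranges: [-3.13, 3.13], [-0.85, 1.81], [-1.15, 1.24], [-2.2, 2.28], [-1.44, 1.52], [-3.14, 3.14]. Speed limits (rad/s): [2.22, 2.22, 2.57, 3.14, 3.14, 3.14].

INTERFACE

Orientations are given as a 3x3 rotation matrix whose columns are the frame's x, y, z axes.
In Python, from plant import env gives the robot as it stands.
- The arm moves only by the tool send_rows, never from a script. Its argument "rows" is a list of rows, each a list of 3 entries, a list of its own where there are three numbers: the shift along the world's x, y, z in m, then the turn about the world's z in rad, then the opening, from 0 (shut) to 1 (fully open). A call has exactly 5 rows; each row shifts and turns the commanded pose from where the row before left it; what a row does not reach is not made up. A row lasts 1/10 s, in which the tool goes at most 50 mm and 8.59 degrees, less where a joint would pass 70% of its speed; a pose out of reach is approached as far as the arm can. A call is refused whole if a number of a shift passes 0.05 or a number of a turn 0.15, either way. A call with a gripper value outside its range is refused whole. The fingers move at their own pace and stop on an object; the grip force is fixed at half the most. Time passes only in rows, so rows that do not move let the fingers close, or fill a call up. It gives the time, the measured TCP pose, the force, the opening and the grip force at its end, in the units of the state.
- env.get_obs(): the state, without advancing time (a new reading comes with each control period).
- env.get_image(name): name is "side" or "top" or "wrist"; returns a dict with "pixels" (480x640x3 uint8, red, green, blue), "fx", "fy", "cx", "cy" (pixels), "R" (3x3) and "t" (3): a world point X has camera coordinates R X + t. Camera axes: x right, y down, z forward; pixel columns grow to the right and rows downward; lengths in mm; the calibration is good to about 2 mm. A picture is of the moment at which its call begins. There is no depth.
- env.sign_off(): hands the job in; it is judged then, once.
The state is a dict: "t": time; "joint_positions": joint angles; "qvel": joint speeds; "joint_efforts": joint torques, N m; "tcp_pos": TCP position; "tool_rot": TCP orientation; "wrist_force": force on the tool from outside, world axes, zero at the start; "wrist_torque": the same for the moment, N m; "opening": finger opening in mm; "grip_force": force on a finger pad.
Only numpy, scipy, OpenCV 4.12 (cv2) and the standard library are available. Lean on these libraries where they do the work, as an engineer would, in place of code of your own. Each camera call takes 0.05 s, during which the arm holds its last target. There are 200 camera calls.

## Working session

There is one attempt and no reset: what is moved stays moved. The work goes in short steps, Python scripts to look and compute and a tool call to move; the robot and the scene stay as the last step left them, time stands still between calls to the robot, and variables do not carry over. Pictures are saved under pics/ and viewed, at most 10 in all, crops included, and the job is handed in when it is done.

Besides the shell and the picture viewer there is one more tool, called after "Emit:" as name(argument=value, ...) on one line, values as JSON. send_rows: Moves the arm, as the interface text tells. Its arguments: {"type":"object","properties":{"rows":{"type":"array"}},"required":["rows"]}

```bash
mkdir -p pics; python3 - <<'E'
from plant import env
import cv2,pickle
d={}
for n in("top","side"):
    im=env.get_image(n); d[n]=im
    cv2.imwrite(f"pics/{n}0.png",im["pixels"][:,:,::-1])
pickle.dump(d,open("d0.pkl","wb"))
o=env.get_obs();print(o)
for n in d: print(n,d[n]["fx"],d[n]["R"],d[n]["t"])
E
```

```text
{'t': 0.1, 'joint_positions': array([ 1.12600516e+00,  8.74108301e-02,  1.75244931e-01,  1.65979629e+00,
       -6.48022698e-06,  1.57079558e+00]), 'qvel': array([ 2.24827585e-04, -1.78418045e-03,  2.23685510e-03, -1.13537631e-03,
        7.19201915e-05,  1.04502083e-05]), 'joint_efforts': array([ 7.01465706e-04, -5.21560979e+01,  4.65651906e+01,  1.60114205e-02,
        5.96953987e-05,  2.78128147e-05]), 'tcp_pos': array([236.56693771, 496.31060865, 230.6669934 ]), 'tool_rot': array([[-9.02700863e-01,  4.30268411e-01, -4.95786684e-04],
       [ 4.30268696e-01,  9.02700247e-01, -1.05521601e-03],
       [-6.47935457e-06, -1.16586590e-03, -9.99999320e-01]]), 'wrist_force': array([-0.36351406,  0.497861  ,  0.78779887]), 'wrist_torque': array([ 0.00924043,  0.00072674, -0.03261498]), 'grip_force': 0.0, 'opening': 85.35899887218167}
top 444.6958873212213 [[ 0.02696067 -0.99963317  0.00257829]
 [-0.97372868 -0.02684524 -0.22612342]
 [ 0.22610968  0.00358588 -0.97409525]] [-193.95389977  542.81305083  782.07838006]
side 444.757011600684 [[-0.95259595 -0.30361525 -0.01946091]
 [-0.18200276  0.61995683 -0.76323557]
 [ 0.24379488 -0.72351317 -0.64582718]] [480.88664794 256.36539135 619.28874288]
```

View pics/top0.png

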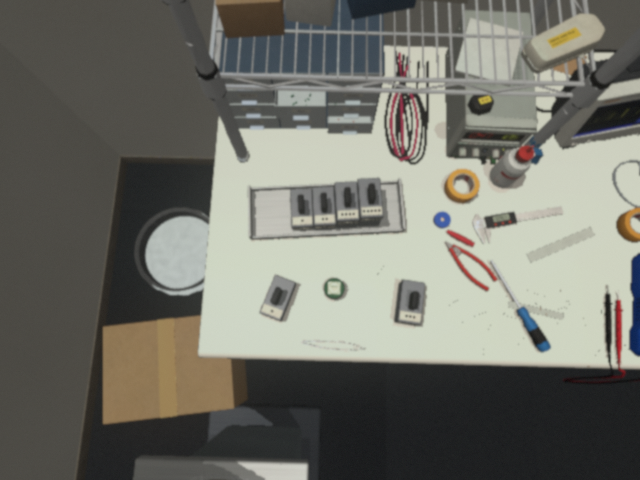

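View pics/side0.png

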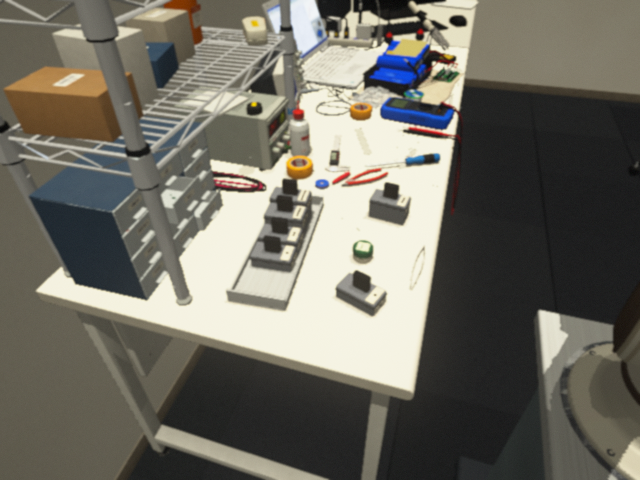

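Top view: packed row of cases at about (302..371, 200), with the rack from (250,187) to (405,232). The three-dot case is at (410,302) and the low spare at (279,298). Next I measure the dark grips.

```bash
cat > h.py <<'E'
import numpy as np,cv2
def ray(im,u,v,z):
    R,t=im["R"],im["t"];c=-R.T@t
    d=R.T@np.array([(u-im["cx"])/im["fx"],(v-im["cy"])/im["fy"],1.])
    return c+d*(z-c[2])/d[2]
def proj(im,X):
    p=im["R"]@np.array(X,float)+im["t"];return p[0]/p[2]*im["fx"]+im["cx"],p[1]/p[2]*im["fy"]+im["cy"]
def blobs(im,box,th,amin):
    x0,y0,x1,y1=box;m=(im["pixels"][y0:y1,x0:x1].max(2)<th).astype(np.uint8)
    n,l,s,c=cv2.connectedComponentsWithStats(m)
    out=[]
    for i in range(1,n):
        if s[i,4]>=amin:
            ys,xs=np.where(l==i);r=cv2.minAreaRect(np.c_[xs+x0,ys+y0].astype(np.float32))
            out.append((s[i,4],c[i]+[x0,y0],s[i,:4]+[x0,y0,0,0],r))
    return out
E
python3 - <<'E'
import pickle;from h import *
d=pickle.load(open("d0.pkl","rb"));im=d["top"]
for b in blobs(im,(240,170,430,330),50,15): print(b)
for u,v in((250,187),(403,180),(405,232),(251,239)): print("rack",ray(im,u,v,18).round())
for u,v in((400,280),(426,282),(420,324),(396,320)): print("c3",ray(im,u,v,50).round())
a=cv2.resize(im["pixels"][170:335,240:440],None,fx=4,fy=3.6,interpolation=2)
cv2.imwrite("pics/crop.png",a[:,:,::-1])
print(proj(im,(0,0,0)))
E
```

```text
(np.int32(32), array([370.625 , 198.0625]), array([369, 190,   6,  13]), ((371.5, 196.0), (5.0, 12.0), 0.0))
(np.int32(17), array([347.58823529, 203.35294118]), array([346, 201,   4,   5]), ((347.5, 203.0), (4.0, 3.0), 90.0))
(np.int32(30), array([411.03333333, 301.36666667]), array([410, 294,   3,  15]), ((411.0, 301.0), (14.0, 2.0), 90.0))
rack [675. -24.  18.]
rack [ 699. -340.   18.]
rack [ 588. -342.   18.]
rack [565. -33.  18.]
c3 [ 485. -326.   50.]
c3 [ 483. -375.   50.]
c3 [ 404. -362.   50.]
c3 [ 410. -317.   50.]
(np.float64(213.2682241594814), np.float64(552.924115360841))
```

View pics/crop.png

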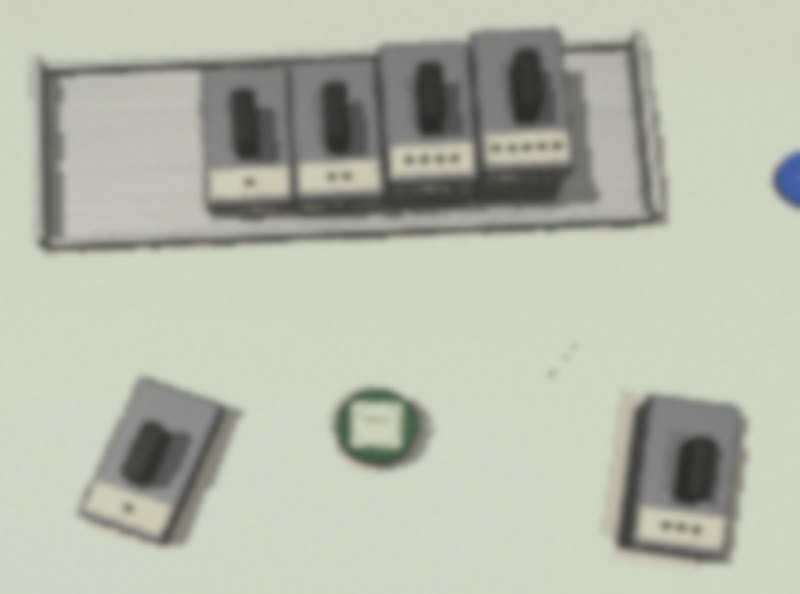

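The crop shows one, two, four and five dots left to right in the rack, about 80 mm free on the left and 35 mm on the right. Case3 (three dots) is at bottom right, crop (690,470), and the spare at bottom left. I'll push case4 right first, since it is the taller neighbour.

```bash
python3 - <<'E'
import pickle;from h import *
im=pickle.load(open("d0.pkl","rb"))["top"]
for n,x,y,z in(("g1",243,123,60),("g2",336,118,66),("g4",430,98,88),("g5",527,85,98),("g3",697,470,70),("c5 right top-front",568,165,76),("c5 R bk",560,30,76),("stop",637,40,30),("stop",657,215,30),("left stop in",60,85,18),("c1 L front",208,203,36),("c1 L bk",203,72,36)):
    print(n,ray(im,240+x/4,170+y/3.6,z).round())
E
```

```text
g1 [ 627. -133.   60.]
g2 [ 629. -178.   66.]
g4 [ 634. -222.   88.]
g5 [ 639. -267.   98.]
g3 [ 445. -348.   70.]
c5 right top-front [ 603. -288.   76.]
c5 R bk [ 679. -285.   76.]
stop [ 692. -330.   30.]
stop [ 590. -339.   30.]
left stop in [661. -35.  18.]
c1 L front [ 589. -116.   36.]
c1 L bk [ 665. -110.   36.]
```

Emit:
send_rows(rows=[[[0.024,-0.044,0],0.13,0.5],[[0.024,-0.044,0],0.13,0.5],[[0.024,-0.044,0],0.13,0.5],[[0.024,-0.044,0],0.13,0.5],[[0.024,-0.044,0],0,0.5]])

```text
t: 0.6
tcp_pos: [355.3, 278.2, 231.0]
tool_rot: [[-0.997, -0.072, -0.0], [-0.072, 0.997, -0.0], [0.0, -0.0, -1.0]]
wrist_force: [1.4, 0.8, 0.5]
opening: 42.3
grip_force: 0.0
```

Emit:
send_rows(rows=[[[0.024,-0.044,0],0,0.5],[[0.024,-0.044,0],0,0.5],[[0.024,-0.044,0],0,0.5],[[0.024,-0.044,0],0,0.5],[[0.024,-0.044,0],0,0.5]])

```text
t: 1.1
tcp_pos: [475.2, 58.3, 231.2]
tool_rot: [[-0.998, -0.067, 0.0], [-0.067, 0.998, 0.0], [-0.0, 0.0, -1.0]]
wrist_force: [1.1, 1.7, -0.2]
opening: 42.6
grip_force: 0.0
```

Emit:
send_rows(rows=[[[0.024,-0.044,0],0,0.4],[[0.024,-0.044,0],0,0.4],[[0.024,-0.044,0],0,0.4],[[0.024,-0.044,0],0,0.4],[[0.024,-0.044,0],0,0.4]])

```text
t: 1.6
tcp_pos: [594.9, -161.1, 230.9]
tool_rot: [[-0.998, -0.066, -0.0], [-0.066, 0.998, 0.0], [0.0, 0.0, -1.0]]
wrist_force: [0.7, 0.1, 0.3]
opening: 34.1
grip_force: 0.0
```

Emit:
send_rows(rows=[[[0.02,-0.03,-0.01],0,0.33],[[0.019,-0.031,-0.02],0,0.33],[[0,0,0],0,0.33],[[0,0,0],0,0.33],[[0,0,0],0,0.33]])

```text
t: 2.1
tcp_pos: [633.2, -219.4, 202.0]
tool_rot: [[-0.998, -0.067, 0.0], [-0.067, 0.998, 0.0], [-0.0, -0.0, -1.0]]
wrist_force: [-0.3, -0.1, 0.9]
opening: 28.1
grip_force: 0.0
```

```bash
python3 - <<'E'
from plant import env
from h import *;import pickle
im=env.get_image("wrist");pickle.dump(im,open("w1.pkl","wb"))
cv2.imwrite("pics/w1.png",im["pixels"][:,:,::-1])
print(env.get_obs()["tcp_pos"],-im["R"].T@im["t"],proj(im,(634,-222,100)))
E
```

```text
[ 633.33899415 -219.17793205  202.54371002] [ 556.78042312 -225.30318276  344.92938511] (np.float64(313.5208182225611), np.float64(239.1169346379275))
```

View pics/w1.png

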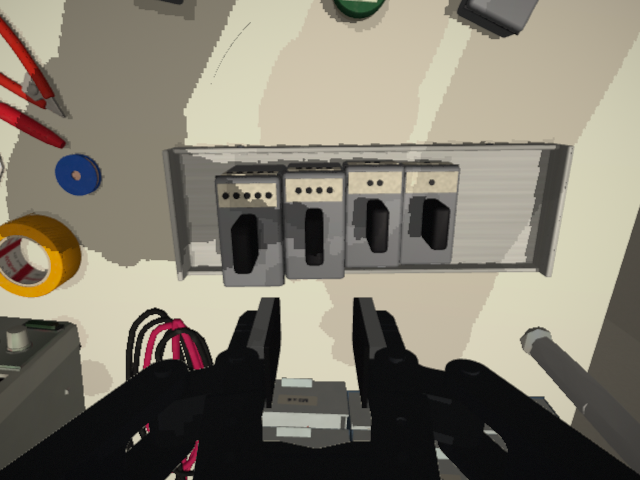

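Wrist view: grip of case4 at (314,237), against a prediction of (313.5,239), so the estimate holds. The rack is within 0.01 rad of the tool yaw. I'll descend and grip.

Emit:
send_rows(rows=[[[0.001,-0.0025,-0.04],0.01,0.33],[[0,0,-0.04],0,0.33],[[0,0,-0.03],0,0.33],[[0,0,-0.012],0,0.33],[[0,0,0],0,0.33]])

```text
t: 2.65
tcp_pos: [633.8, -221.6, 78.9]
tool_rot: [[-0.997, -0.078, -0.001], [-0.078, 0.997, 0.0], [0.001, 0.001, -1.0]]
wrist_force: [-0.8, -0.4, 0.2]
opening: 28.2
grip_force: 0.0
```

Emit:
send_rows(rows=[[[0,0,0],0,0],[[0,0,0],0,0],[[0,0,0],0,0],[[0,0,0],0,0],[[0,0,0],0,0]])

```text
t: 3.15
tcp_pos: [635.4, -222.7, 81.8]
tool_rot: [[-0.997, -0.077, 0.003], [-0.077, 0.997, -0.001], [-0.003, -0.001, -1.0]]
wrist_force: [-1.0, 0.8, 5.8]
opening: 10.4
grip_force: 62.1
```

Emit:
send_rows(rows=[[[0.0004,-0.005,0],0,0],[[0.0006,-0.008,0],0,0],[[0.0006,-0.008,0],0,0],[[0.0006,-0.008,0],0,0],[[0.0003,-0.004,0],0,0]])

```text
t: 3.65
tcp_pos: [638.1, -255.8, 82.0]
tool_rot: [[-0.997, -0.077, 0.004], [-0.077, 0.997, 0.0], [-0.004, -0.0, -1.0]]
wrist_force: [-1.9, 9.5, 15.0]
opening: 10.6
grip_force: 63.7
```

Emit:
send_rows(rows=[[[0,0,0],0,0],[[0,0,0],0,0.3],[[0,0,0],0,0.3],[[0,0,0],0,0.3],[[0,0,0],0,0.3]])

```text
t: 4.15
tcp_pos: [636.8, -255.5, 79.0]
tool_rot: [[-0.997, -0.077, -0.0], [-0.077, 0.997, 0.0], [0.0, 0.0, -1.0]]
wrist_force: [-0.6, -1.0, 0.4]
opening: 25.3
grip_force: 0.0
```

Emit:
send_rows(rows=[[[0,0,0.02],0,0.33],[[0,0,0.04],0,0.33],[[0,0,0.03],0,0.33],[[-0.004,0.03,0],0,0.33],[[-0.002,0.03,0],0,0.33]])

```text
t: 4.65
tcp_pos: [631.1, -195.7, 170.4]
tool_rot: [[-0.997, -0.075, 0.002], [-0.075, 0.997, -0.001], [-0.002, -0.001, -1.0]]
wrist_force: [0.1, 0.9, -0.9]
opening: 28.1
grip_force: 0.0
```

```bash
python3 - <<'E'
from plant import env
from h import *;import pickle
im=env.get_image("wrist");pickle.dump(im,open("w2.pkl","wb"))
cv2.imwrite("pics/w2.png",im["pixels"][:,:,::-1])
print(env.get_obs()["tcp_pos"],[proj(im,(x,y,z)) for x,y,z in((629,-178,80),(636,-254,100))])
E
```

```text
[ 630.90445263 -191.1286166   170.13940661] [(np.float64(347.46357616865384), np.float64(242.49901214491948)), (np.float64(213.26009852678334), np.float64(255.83730042983706))]
```

View pics/w2.png

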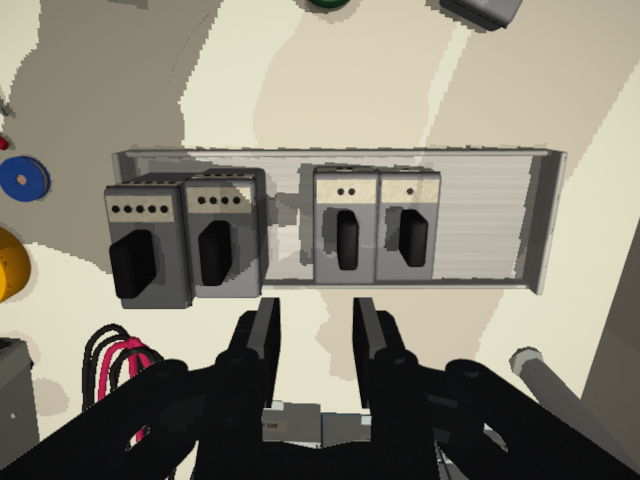

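Wrist view: gap opened between case4 (grip ~(215,252)) and case2 (grip ~(347,240)); all cases are upright and square. Next I go over case2.

Emit:
send_rows(rows=[[[-0.0015,0.013,-0.03],0,0.33],[[0,0,-0.03],0,0.33],[[0,0,-0.02],0,0.33],[[0,0,0],0,0.33],[[0,0,0],0,0.33]])

```text
t: 5.2
tcp_pos: [629.3, -182.6, 89.7]
tool_rot: [[-0.997, -0.077, -0.0], [-0.077, 0.997, 0.0], [0.0, 0.0, -1.0]]
wrist_force: [0.2, 0.3, 0.2]
opening: 27.8
grip_force: 0.0
```

Emit:
send_rows(rows=[[[0,0.0048,0],0,0.33],[[0,0,-0.015],0,0.33],[[0,0,-0.013],0,0.33],[[0,0,0],0,0.33],[[0,0,0],0,0.33]])

```text
t: 5.7
tcp_pos: [628.9, -177.7, 60.5]
tool_rot: [[-0.997, -0.077, -0.001], [-0.077, 0.997, 0.0], [0.001, 0.0, -1.0]]
wrist_force: [0.3, 0.3, 0.2]
opening: 28.3
grip_force: 0.0
```

Emit:
send_rows(rows=[[[0,0,0],0,0],[[0,0,0],0,0],[[0,0,0],0,0],[[0,0,0],0,0],[[0,0,0],0,0]])

```text
t: 6.2
tcp_pos: [629.5, -177.8, 61.6]
tool_rot: [[-0.997, -0.077, 0.0], [-0.077, 0.997, -0.0], [-0.0, -0.0, -1.0]]
wrist_force: [1.3, -0.7, 0.9]
opening: 10.6
grip_force: 61.8
```

Emit:
send_rows(rows=[[[-0.0004,0.005,0],0,0],[[-0.0006,0.008,0],0,0],[[-0.0006,0.008,0],0,0],[[-0.0006,0.008,0],0,0],[[-0.0003,0.004,0],0,0]])

```text
t: 6.7
tcp_pos: [626.9, -143.7, 61.5]
tool_rot: [[-0.997, -0.077, 0.0], [-0.077, 0.997, -0.0], [-0.0, -0.0, -1.0]]
wrist_force: [-1.1, -1.7, 1.1]
opening: 10.9
grip_force: 61.8
```

Emit:
send_rows(rows=[[[0,0,0],0,0.33],[[0,0,0],0,0.33],[[0,0,0],0,0.33],[[0,0,0.04],0,0.33],[[0,0,0.045],0,0.33]])

```text
t: 7.2
tcp_pos: [625.6, -144.6, 145.2]
tool_rot: [[-0.997, -0.076, -0.004], [-0.076, 0.997, 0.001], [0.004, 0.002, -1.0]]
wrist_force: [1.5, -0.2, 0.8]
opening: 28.0
grip_force: 0.0
```

Emit:
send_rows(rows=[[[-0.036,-0.04,0.03],-0.12,0.5],[[-0.036,-0.04,0.02],-0.1,0.5],[[-0.036,-0.04,0],0,0.5],[[-0.036,-0.04,0],0,0.5],[[-0.036,-0.04,0],0,0.5]])

```text
t: 7.7
tcp_pos: [464.5, -324.8, 188.3]
tool_rot: [[-0.99, 0.143, 0.001], [0.143, 0.99, -0.0], [-0.001, -0.0, -1.0]]
wrist_force: [1.0, -0.3, 0.7]
opening: 42.5
grip_force: 0.0
```

Emit:
send_rows(rows=[[[0,0,0],0,0.5],[[0,0,0],0,0.5],[[0,0,0],0,0.5],[[0,0,0],0,0.5],[[0,0,0],0,0.5]])

```text
t: 8.2
tcp_pos: [466.7, -322.7, 187.9]
tool_rot: [[-0.99, 0.141, -0.0], [0.141, 0.99, 0.0], [0.0, 0.0, -1.0]]
wrist_force: [0.5, -0.2, -0.4]
opening: 43.0
grip_force: 0.0
```

```bash
python3 - <<'E'
from plant import env
from h import *;import pickle
im=env.get_image("wrist");pickle.dump(im,open("w3.pkl","wb"))
t=env.get_image("top");pickle.dump(t,open("t3.pkl","wb"))
w=cv2.resize(im["pixels"],(480,360),interpolation=3);c=cv2.resize(t["pixels"][170:260,240:420],(720,360)[:2],interpolation=2)
cv2.imwrite("pics/w3.png",im["pixels"][:,:,::-1]);cv2.imwrite("pics/t3.png",c[:,:,::-1])
print(env.get_obs()["tcp_pos"],proj(im,(445,-348,84)))
E
```

```text
[ 466.53985694 -322.8747494   187.94188277] (np.float64(272.3214747902102), np.float64(209.64881806172122))
```

View pics/w3.png

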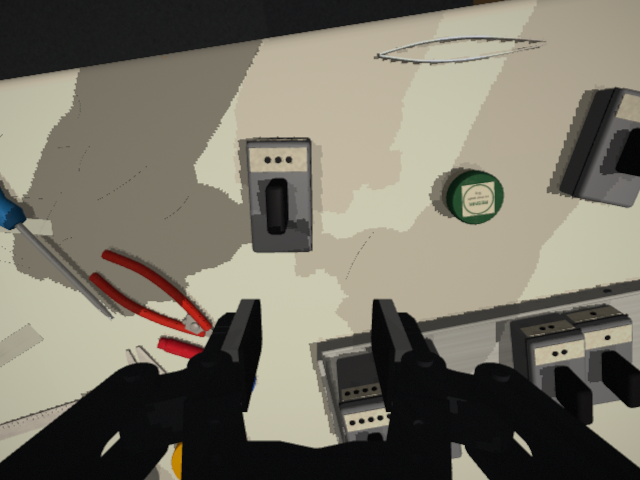

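View pics/t3.png

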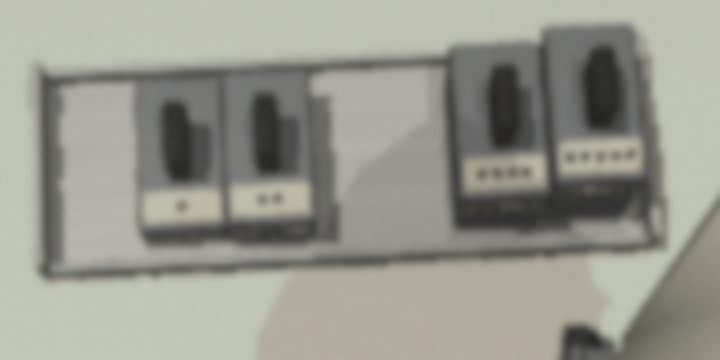

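Wrist view: case3's top-face corners are about (249,148), (311,147), (312,250) and (252,252). Top crop: a clear gap between case2 (right edge x≈308) and case4 (left edge ≈450).

```bash
python3 - <<'E'
from h import *;import pickle
im=pickle.load(open("w3.pkl","rb"));t=pickle.load(open("t3.pkl","rb"))
P=np.array([ray(im,u,v,50) for u,v in((249,148),(311,147),(312,250),(252,252))]);print(P.round(1),P.mean(0))
ex=P[2]+P[3]-P[0]-P[1];ey=P[3]+P[0]-P[1]-P[2];print("yaw",np.arctan2(ex[1],ex[0]),np.arctan2(-ey[0],ey[1]))
g=[ray(im,u,v,84) for u,v in((277,182),(277,226))];print("grip",g)
f=lambda x,y,z:ray(t,240+x/4,170+y/4,z).round(1)
for a in((224,78,46),(310,74,46),(312,220,46),(231,225,46),(450,48,66),(542,45,66),(550,190,66),(463,192,66),(266,130,70),(504,105,88)):print(a,f(*a))
E
```

```text
[[ 408.1 -361.1   50. ]
 [ 413.4 -319.4   50. ]
 [ 486.3 -329.4   50. ]
 [ 481.6 -373.1   50. ]] [ 447.35417729 -345.76197605   50.        ]
yaw -0.14963403489776375 3.0250317952104266
grip [array([ 428.37253362, -342.16402387,   84.        ]), array([ 455.83305174, -346.91946846,   84.        ])]
(224, 78, 46) [ 662.3 -121.1   46. ]
(310, 74, 46) [ 665.6 -163.9   46. ]
(312, 220, 46) [ 590.1 -167.1   46. ]
(231, 225, 46) [ 586.5 -127.6   46. ]
(450, 48, 66) [ 673.6 -232.3   66. ]
(542, 45, 66) [ 676.4 -277.2   66. ]
(550, 190, 66) [ 602.6 -281.1   66. ]
(463, 192, 66) [ 600.5 -239.4   66. ]
(266, 130, 70) [ 627.7 -144.1   70. ]
(504, 105, 88) [ 637.2 -256.8   88. ]
```

Emit:
send_rows(rows=[[[-0.0215,-0.0225,-0.03],0.01,0.4],[[0,0,-0.04],0,0.4],[[0,0,-0.03],0,0.4],[[0,0,0],0,0.4],[[0,0,0],0,0.4]])

```text
t: 8.8
tcp_pos: [444.7, -345.7, 88.7]
tool_rot: [[-0.991, 0.132, -0.0], [0.132, 0.991, 0.0], [0.0, 0.0, -1.0]]
wrist_force: [0.4, -0.6, 0.3]
opening: 34.0
grip_force: 0.0
```

Emit:
send_rows(rows=[[[0,0,-0.015],0,0.4],[[0,0,-0.015],0,0.4],[[0,0,0],0,0.4],[[0,0,0],0,0.4],[[0,0,0],0,0.2]])

```text
t: 9.3
tcp_pos: [444.7, -346.2, 58.6]
tool_rot: [[-0.991, 0.133, 0.001], [0.133, 0.991, -0.0], [-0.001, -0.0, -1.0]]
wrist_force: [0.1, -1.0, -0.1]
opening: 20.7
grip_force: 0.0
```

Emit:
send_rows(rows=[[[0,0,0],0,0],[[0,0,0],0,0],[[0,0,0],0,0],[[0,0,0],0,0],[[0,0,0],0,0]])

```text
t: 9.8
tcp_pos: [444.8, -346.2, 58.7]
tool_rot: [[-0.991, 0.133, 0.001], [0.133, 0.991, -0.001], [-0.001, -0.001, -1.0]]
wrist_force: [-0.3, 0.4, 5.8]
opening: 10.8
grip_force: 62.9
```

Emit:
send_rows(rows=[[[0,0,0.02],0,0],[[0,0,0.035],0,0],[[0,0,0.035],0,0],[[0,0,0.035],0,0],[[0,0.02,0.01],0.05,0]])

```text
t: 10.3
tcp_pos: [445.2, -327.4, 196.2]
tool_rot: [[-0.996, 0.084, 0.003], [0.084, 0.996, -0.003], [-0.003, -0.002, -1.0]]
wrist_force: [0.4, -0.1, -1.4]
opening: 10.7
grip_force: 61.9
```

Emit:
send_rows(rows=[[[0.03,0.028,0],0.08,0],[[0.035,0.028,0],0.08,0],[[0.035,0.028,0],0,0],[[0.035,0.028,0],0,0],[[0.03,0.015,0],0,0]])

```text
t: 10.8
tcp_pos: [610.5, -195.7, 191.8]
tool_rot: [[-0.997, -0.08, -0.002], [-0.08, 0.997, 0.001], [0.001, 0.001, -1.0]]
wrist_force: [-0.1, -0.5, -2.1]
opening: 11.0
grip_force: 61.8
```

Emit:
send_rows(rows=[[[0.02,0,0],0,0],[[0,0,0],0,0],[[0,0,0],0,0],[[0,0,0],0,0],[[0,0,0],0,0]])

```text
t: 11.3
tcp_pos: [628.7, -199.3, 193.3]
tool_rot: [[-0.997, -0.076, -0.0], [-0.076, 0.997, -0.0], [0.0, -0.0, -1.0]]
wrist_force: [-0.6, 0.3, -0.1]
opening: 10.9
grip_force: 61.8
```

Emit:
send_rows(rows=[[[0.002,-0.001,-0.035],0,0],[[0,0,-0.035],0,0],[[0,0,-0.025],0,0],[[0,0,-0.015],0,0],[[0,0,0],0,0]])

```text
t: 11.8
tcp_pos: [630.1, -200.0, 81.3]
tool_rot: [[-0.997, -0.076, -0.003], [-0.076, 0.997, 0.001], [0.003, 0.001, -1.0]]
wrist_force: [-0.1, 0.3, -2.1]
opening: 10.9
grip_force: 61.9
```

```bash
python3 - <<'E'
from plant import env
from h import *
im=env.get_image("wrist")["pixels"];s=env.get_image("side")["pixels"][160:320,210:350]
o=np.hstack([cv2.resize(im,(440,330)),cv2.resize(s,(289,330),interpolation=2)])
cv2.imwrite("pics/p4.png",o[:,:,::-1]);print(env.get_obs()["tcp_pos"])
E
```

```text
[ 631.68240683 -200.34123756   84.44114054]
```

View pics/p4.png

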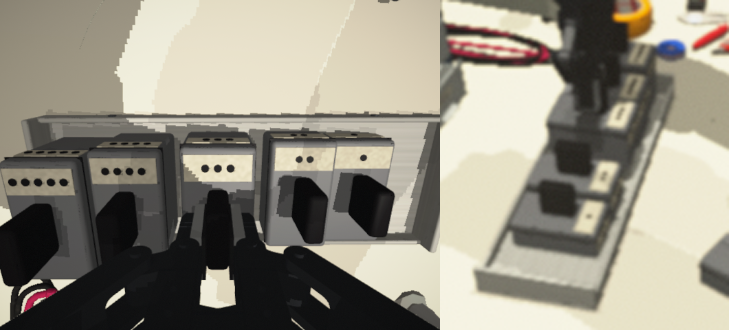

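Case3 hangs between case2 and case4, square and with clearance on both sides (label at (218,168) in the left panel). Now I lower it.

Emit:
send_rows(rows=[[[0,0,-0.008],0,0],[[0,0,-0.005],0,0],[[0,0,-0.004],0,0],[[0,0,0],0,0],[[0,0,0],0,0]])

```text
t: 12.4
tcp_pos: [631.5, -200.0, 66.1]
tool_rot: [[-0.997, -0.077, -0.0], [-0.077, 0.997, 0.0], [0.0, 0.0, -1.0]]
wrist_force: [0.5, 0.6, -1.3]
opening: 10.7
grip_force: 61.9
```

Emit:
send_rows(rows=[[[0,0,-0.001],0,0],[[0,0,-0.001],0,0],[[0,0,0],0,0],[[0,0,0],0,0],[[0,0,0],0,0]])

```text
t: 12.9
tcp_pos: [631.7, -200.1, 64.7]
tool_rot: [[-0.997, -0.077, 0.001], [-0.077, 0.997, -0.0], [-0.001, -0.0, -1.0]]
wrist_force: [-1.4, 1.5, 5.7]
opening: 10.8
grip_force: 62.6
```

Emit:
send_rows(rows=[[[0,0,0],0,0.28],[[0,0,0],0,0.28],[[0,0,0],0,0.28],[[0,0,0],0,0.28],[[0,0,0],0,0.28]])

```text
t: 13.4
tcp_pos: [631.4, -200.1, 63.9]
tool_rot: [[-0.997, -0.077, -0.0], [-0.077, 0.997, 0.0], [0.0, 0.0, -1.0]]
wrist_force: [0.0, -0.9, 1.0]
opening: 23.9
grip_force: 0.0
```

Emit:
send_rows(rows=[[[0,0,0.02],0,0.28],[[0,0,0.04],0,0.28],[[0,0,0.045],0,0.28],[[-0.03,0,0.03],0,0.28],[[-0.04,0,0],0,0.28]])

```text
t: 13.9
tcp_pos: [563.1, -200.4, 203.4]
tool_rot: [[-0.997, -0.077, 0.006], [-0.078, 0.997, -0.002], [-0.006, -0.003, -1.0]]
wrist_force: [-0.1, -0.2, -0.0]
opening: 24.4
grip_force: 0.0
```

Emit:
send_rows(rows=[[[-0.02,0,0],0,0.3],[[0,0,0],0,0.3],[[0,0,0],0,0.3],[[0,0,0],0,0.3],[[0,0,0],0,0.3]])

```text
t: 14.4
tcp_pos: [542.1, -200.0, 198.5]
tool_rot: [[-0.997, -0.077, -0.001], [-0.077, 0.997, 0.0], [0.001, 0.0, -1.0]]
wrist_force: [0.1, 0.5, -0.1]
opening: 25.5
grip_force: 0.0
```

```bash
python3 - <<'E'
from plant import env
from h import *
im=env.get_image("wrist")["pixels"];s=env.get_image("side")["pixels"][160:320,210:350]
o=np.hstack([cv2.resize(im,(440,330)),cv2.resize(s,(289,330),interpolation=2)])
cv2.imwrite("pics/p5.png",o[:,:,::-1]);print(env.get_obs()["tcp_pos"])
E
```

```text
[ 541.9505336  -199.93916613  198.5177622 ]
```

View pics/p5.png

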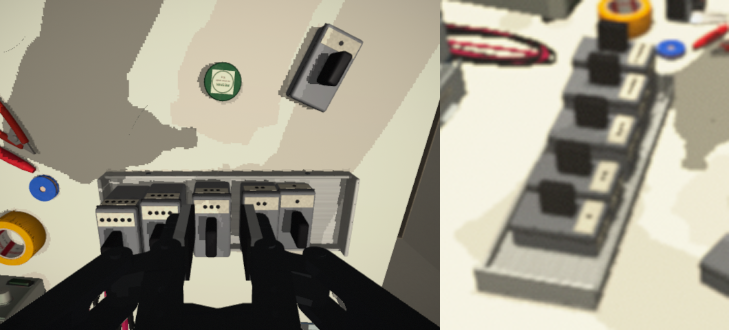

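All five cases stand upright and square in the rack. Case3 is between two and four dots (left panel (212,215)), on the floor, and the gripper is clear.

```bash
python3 -c "
from plant import env
print(env.sign_off())"
```

```text
the job is handed in; nothing more can be done
None
```

The job is handed in at about 14.5 s of robot time: the two-dot and four-dot cases were slid apart along the rack, and the three-dot case stands upright and square on the rack's floor between them, with the gripper clear.

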